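Hang the studio headphones in the saddle of the rail under the bench lamp

ROBOT

A 6-joint arm with a two-finger parallel gripper is mounted at the origin on the work surface. World frame = base frame: x ahead of the robot, y to its left, z up, the work surface at z = 0. Lengths are in m, angles in rad, forces in N, time in s.
With the tool pointing down it reaches from about 0.25 to 0.775 m from the base axis. Payload 4 kg.
Tool frame: the origin (TCP) lies where the fingers leave the gripper's body, on its centre line; the fingertips stand 73 mm ahead of it and the grasp point (between the pads) lies 54 mm ahead of it; z points along the fingers, y is the line along which they close (so a half turn about z gives the same grasp; the last joint's range is limited). The gripper opens to 85 mm and grips with 20 to 120 N. Pads are 22 mm wide; open, the fingers measure 114 mm over their backs; the gripper's body (76 mm by 85 mm) begins 54 mm behind the grasp point. The pads swing forward as they close: fully open they stand 13 mm farther back than shut.
Start: joints at [1.219, 0.087, 1.371, -0, 1.684, -0.103], TCP at [0.135, 0.533, 0.304] pointing down, gripper open.
Joint ranges: [-3.1, 3.1], [-0.76, 2.03], [0.27, 2.55], [-1.08, 4.22], [0.17, 2.65], [-2.57, 2.57]. Speed limits (rad/s): [2.79, 2.79, 3.14, 3.14, 3.14, 3.14].

INTERFACE

Orientations are given as [roll, pitch, yaw] about the fixed x, y, z axes, in that order (R = Rz(yaw) Ry(pitch) Rx(roll)).
In Python, from station import * gives the robot as it stands.
- The arm moves only by the tool servo_tool, never from a script. Its argument "targets" is a list of rows, each an object with "claw": the closure, from -1 (fully open) to 1 (shut); "xyz": the shift along the tool's x, y, z in units of 0.2 m (1.0 is 0.2 m), a list of three; "dr": the turn, a rotation vector about the tool's x, y, z in units of 45 degrees (1.0 is 45 degrees), a list of three. A call has 1 to 8 rows; each row is the pose to reach, as a shift and turn from the pose commanded when the call began, along the tool's axes at that moment; what a row does not reach only later rows make up. A row lasts 1/8 s, in which the tool goes at most 62.5 mm and 10.7 degrees, less where a joint would pass 70% of its speed; a pose out of reach is approached as far as the arm can. A call with a number of a shift or a turn outside -1 to 1 is refused whole. A call with a gripper value outside its range is refused whole. The fingers move at their own pace and stop on an object; the grip force is fixed at half the most. Time passes only in rows, so rows that repeat a pose let the fingers close. It gives the time, the measured TCP pose, the force, the opening and the grip force at its end, in the units of the state.
- state(): the state, without advancing time (a new reading comes with each control period).
- snapshot(name): name is "scene" or "top" or "wrist"; returns (picture, depth): 420x560x3 uint8, red, green, blue; 420x560 float32, m along the optical axis (not along the pixel's ray), 0 where there is no reading.
- get_calibration(name): a dict with "fx", "fy", "cx", "cy" (pixels), "k1" (the pictures are not rectified: a ray, as slopes to the right and down, at radius r is drawn at 1 + k1 r^2 times it, then the intrinsics apply), "rvec" (rotation vector, rad) and "tvec" (3), from world to camera coordinates, as OpenCV has them; the wrist camera has in their place "hand_eye" (4x4, takes a point from camera to tool coordinates, whose origin is the TCP and whose axes are the flange's). Camera axes: x right, y down, z forward; pixel columns grow to the right and rows downward; lengths in m; the calibration is good to about 2 mm. A picture is of the moment at which its call begins: read the wrist's pose just before it. get_calibration takes no time and is no camera call.
- sign_off(): hands the job in; it is judged then, once.
The state is a dict: "t": time; "qpos": joint angles; "joint_vel": joint speeds; "tau": joint torques, N m; "tcp_pos": TCP position; "eef_rot": TCP orientation; "wrist_force": force on the tool from outside, world axes, zero at the start; "moment": the same for the moment, N m; "width": finger opening in m; "grasp_force": force on a finger pad.
Only numpy, scipy, OpenCV 4.12 (cv2) and the standard library are available. Lean on these libraries where they do the work, as an engineer would, in place of code of your own. Each camera call takes 0.05 s, during which the arm holds its last target. There are 200 camera calls.

TASK

Clear the bench after the repair: pick up the headphones and hang them by their headband over the horizontal rail under the lamp head, with the band down in the groove of the small black saddle that is clamped somewhere along the rail. They should be left hanging straight and still; go gently against the stand, and do not disturb the other things on the bench.

Things in the scene. Friction and masses are not known exactly. Their poses are not given: they have to be found in the camera images.
- headset: Large black rigid headphones, 170 mm wide (x), 74 mm deep (y), 177 mm high (z), about 0.28 kg, standing on their ear cups. Origin: middle of the underside, at bench level between the cups; z up, x from cup to cup, y along the depth (the rail's direction when hung). Cups: rounded blocks, z = 0 to 86 mm, 74 mm deep, |x| 40 to 85 mm. Left and right, front and back are alike.
- band_crown (a point): Centre of the underside of the headband at its highest point, 167 mm above the headset's origin, same axes. The headband is a half-circle arch in the xz plane, a strip 30 mm wide (y) and 10 mm thick, inner radius 62 mm, outer 72 mm, centred 62 mm below this point; from there straight arms at x = +-67 mm go down to the cups.
- stand: Fixed bench lamp stand: dark base plate 190 (x) by 150 mm (y), y -55 to +95 mm, 14 mm high, a square post, a rail and a lamp head above the rail. Steel rail 16 mm in diameter, axis 225 mm above the bench, runs from the post along -y, 205 mm long. Origin: on the bench under the rail's inner end; z up.
- post: Square aluminium post 24 by 24 mm, 340 mm high; origin and axes as the stand's, its face towards the rail at y = 0. It carries the black hanger saddle, clamped on the rail at an unreported place. Saddle, from the post outwards: upright tongue 24 mm wide, 6 mm thick, top 55 mm above the rail's axis, its outer face 36 to 106 mm from the post's face; then the groove; then a lip.
- rail_back (a point): Point on the rail's axis where it meets the post's face; axes as the stand's (rail along -y, z up).
- rail_tip (a point): Point on the rail's axis at its free outer end, 205 mm from rail_back; same axes. The last 10 mm is a black knob 28 mm in diameter. Between here and the post is the saddle: groove 38 mm long, a sleeve of radius 13 mm; lip at its outer end a disc of radius 21 mm, 6 mm thick; the tongue at its inner end stands higher and stops a raised headband slid in from this end.
- lamp_under (a point): Centre of the underside of the flat lamp head, straight above the rail, 88 mm above the rail's axis (313 mm above the bench); axes as the stand's. The head is 92 mm wide (x), 190 mm long (y), 25 mm thick and covers the rail except its last 40 mm.
- project_box: Bystander: grey metal box 110 x 70 x 42 mm with two short black sockets on one end, near the rail's free end; origin: centre of underside.
- transformer: Bystander: transformer with dark core and copper winding, 60 x 74 x 50 mm; origin: centre of underside.
- solder_spool: Bystander: grey flanged spool standing upright, 60 mm diameter, 50 mm high; origin: centre of underside.
- mug: Bystander: white mug, 80 mm diameter, 90 mm high; origin: centre of underside.
- mic_grille: Bystander: silvery microphone head standing upright, 52 mm diameter, 60 mm high; origin: centre of underside.
- screwdriver: Bystander: screwdriver lying flat along its x axis.
- meter: Bystander: yellow handheld meter lying flat, 150 x 80 x 35 mm; origin: centre of underside.

How it is judged:
On the way:
1. the headphones are lifted clear of the bench (height (world z) of headset above 0.04 m), for 0.1 s.
At the end, for the whole second after the job is handed in: The headband rests in the saddle's groove and the saddle carries it: crown underside 10.5 to 16.5 mm above the rail's axis, within 20 mm of it sideways, 45 to 135 mm from the post; headphones within 0.22 rad of upright, 0.26 rad of square to the rail, released and at rest (z of band_crown in the frame of rail_back between 0.0105 and 0.0165 m and x of band_crown in the frame of rail_back between -0.02 and 0.02 m and y of band_crown in the frame of rail_back between -0.135 and -0.045 m and contact force between headset and post above 0.5 N and angle between headset's own z axis and vertical below 0.22 rad and angle between the y axis of headset and the y axis of stand, either way round below 0.26 rad and linear speed of headset below 0.03 m/s and angular speed of headset below 0.3 rad/s and contact force between headset and the fingers below 0.1 N); the robot touches nothing.
It fails at once if the headphones are pressed or knocked against the stand with more than 30 N (contact force between headset and stand above 30 N).
It fails at once if a bystander is pushed more than 25 mm from its place (distance of any of project_box, transformer, solder_spool, mug, mic_grille, screwdriver, meter from where it was at the start of the episode above 0.025 m).
It fails at once if an upright bystander is tipped over (angle between any of solder_spool, mug, mic_grille's own z axis and vertical above 0.6 rad).
It also fails if it takes over 51 s, if anything falls off the work surface, if the arm or the gripper's body presses on something with over 40 N, if the wrist force passes 120 N, or if a joint passes its speed limit or range.

## Working session

There is one attempt and no reset: what is moved stays moved. The work goes in short steps, Python scripts to look and compute and a tool call to move; the robot and the scene stay as the last step left them, time stands still between calls to the robot, and variables do not carry over. Pictures are saved under pics/ and viewed, at most 10 in all, crops included, and the job is handed in when it is done.

Besides the shell and the picture viewer there is one more tool, called after "Emit:" as name(argument=value, ...) on one line, values as JSON. servo_tool: Moves the arm, as the interface text tells. Its arguments: {"type":"object","properties":{"targets":{"type":"array"}},"required":["targets"]}

```bash
mkdir -p pics; ls; cat > h.py <<'E'
from station import *
import numpy as np, cv2
from scipy.spatial.transform import Rotation as R
def save(n,f):
    p,d=snapshot(n); cv2.imwrite(f'pics/{f}.png',p[...,::-1]); np.savez(f'pics/{f}.npz',p=p,d=d); return p,d
def cloud(n,d,st=None):
    c=get_calibration(n); K=np.array([[c['fx'],0,c['cx']],[0,c['fy'],c['cy']],[0,0,1.]])
    h,w=d.shape; u,v=np.meshgrid(np.arange(w),np.arange(h))
    q=cv2.undistortPoints(np.stack([u,v],-1).reshape(-1,1,2).astype(float),K,np.array([c['k1'],0,0,0.])).reshape(h,w,2)
    P=np.dstack([q,np.ones((h,w))])*d[...,None]
    if 'rvec' in c:
        M=cv2.Rodrigues(np.array(c['rvec'],float))[0]; W=(P-np.array(c['tvec']).ravel())@M
    else:
        H=np.array(c['hand_eye']); Rt=R.from_euler('xyz',st['eef_rot']).as_matrix()
        W=(P@H[:3,:3].T+H[:3,3])@Rt.T+np.array(st['tcp_pos'])
    W[d==0]=np.nan
    return W
E
python3 - <<'E'
from h import *
print(state())
a,d=save('scene','s0'); b,e=save('top','t0')
cv2.imwrite('pics/both.png',cv2.resize(np.hstack([a,b])[...,::-1],(800,300)))
for n in ('scene','top'): print({k:np.round(v,3) for k,v in get_calibration(n).items()})
E
```

```text
pics
{'t': 0.0, 'qpos': array([ 1.21891598e+00,  8.79710514e-02,  1.37232175e+00, -3.09167719e-05,
        1.68358329e+00, -1.03112193e-01]), 'joint_vel': array([ 0.00170589,  0.00050229,  0.00047895,  0.00101868, -0.00035792,
        0.00021654]), 'tau': array([-1.20469787e-03, -3.51858187e+01, -3.13278794e+01, -2.52973505e-04,
        1.04020999e-02, -3.45249504e-06]), 'tcp_pos': array([0.13531286, 0.53273401, 0.30269592]), 'eef_rot': array([-3.13931818e+00, -2.04467956e-04,  2.89282082e+00]), 'wrist_force': array([ 0.64364212,  0.73913022, -0.21507178]), 'moment': array([ 0.00400948,  0.00076369, -0.02199964]), 'grasp_force': 0.0, 'width': 0.08519761637431013}
{'fx': np.float64(422.016), 'fy': np.float64(422.016), 'cx': np.float64(286.502), 'cy': np.float64(212.173), 'k1': np.float64(0.019), 'rvec': array([ 2.028,  0.915, -0.484]), 'tvec': array([-0.328, -0.108,  1.645])}
{'fx': np.float64(443.409), 'fy': np.float64(443.409), 'cx': np.float64(286.544), 'cy': np.float64(203.856), 'k1': np.float64(-0.058), 'rvec': array([ 2.12 , -2.128,  0.202]), 'tvec': array([-0.045,  0.583,  1.254])}
```

View pics/s0.png

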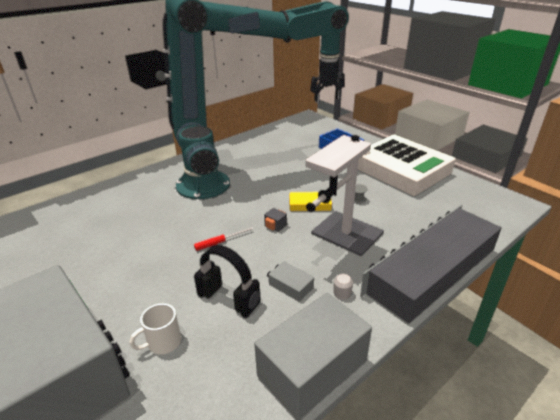

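View pics/t0.png

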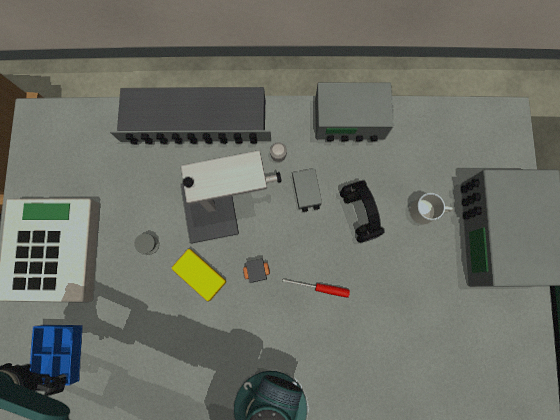

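The scene view shows the headset at (228,280), the lamp at (340,155) and the rail tip with saddle near (325,195). The top view shows the headset at (362,210), the lamp head at (225,175), the rail knob at (278,177), the box at (306,188) and the mug at (427,207).

```bash
python3 - <<'E'
from h import *
T=np.load('pics/t0.npz'); S=np.load('pics/s0.npz')
W=cloud('top',T['d']); V=cloud('scene',S['d'])
def sub(W,x0,x1,y0,y1): return W[y0:y1,x0:x1].reshape(-1,3)
def rect(p,n):
    p=p[~np.isnan(p).any(1)]; r=cv2.minAreaRect((p[:,:2]*1000).astype(np.float32)); print(n,len(p),np.round(r[0],1),np.round(r[1],1),round(r[2],1),'z',np.round(np.percentile(p[:,2],[5,50,95])*1000))
p=sub(W,330,395,165,255); 
rect(p[p[:,2]>.03],'headset'); q=p[p[:,2]>.12]; rect(q,'band');q=p[p[:,2]>.165]; rect(q,'bandtop')
c=p[(p[:,2]>.03)&(p[:,2]<.1)]; rect(c,'cups')
p=sub(V,180,275,230,325); rect(p[p[:,2]>.03],'headset-scene');rect(p[p[:,2]>.13],'band-scene')
p=sub(W,170,275,140,215); rect(p[(p[:,2]>.3)],'lamp')
p=sub(W,262,290,165,190); rect(p[(p[:,2]>.19)&(p[:,2]<.26)],'knob')
p=sub(W,180,245,180,250); rect(p[(p[:,2]>.008)&(p[:,2]<.03)],'base')
p=sub(V,300,380,130,250); 
q=p[(p[:,2]>.305)]; rect(q,'lamp-scene')
q=p[(p[:,2]>.15)&(p[:,2]<.30)]; rect(q,'rail etc'); print(np.round(q[::12],3).tolist()[:60])
p=sub(W,290,330,160,220); rect(p[p[:,2]>.02],'box')
p=sub(W,405,450,185,225); rect(p[p[:,2]>.03],'mug')
i=cv2.resize(S['p'][125:260,270:400,::-1],None,fx=4.4,fy=4.4,interpolation=cv2.INTER_CUBIC); cv2.imwrite('pics/c1.png',i)
E
```

```text
headset 1184 [ 562.5 -268.2] [174.4  73.2] 18.6 z [ 50. 127. 177.]
band 602 [ 562.1 -269. ] [140.1  32.3] 18.9 z [132. 167. 179.]
bandtop 331 [ 563.6 -268. ] [90.3 32.2] 19.9 z [167. 174. 179.]
cups 558 [ 562.5 -268.2] [174.4  73.2] 18.6 z [41. 80. 87.]
headset-scene 2061 [ 552.9 -226.7] [174.5 166.9] 18.7 z [ 38.  81. 174.]
band-scene 578 [ 566.6 -269.6] [133.   34.6] 19.3 z [135. 166. 177.]
lamp 3205 [598.  103.1] [ 93.6 191. ] 11.2 z [333. 337. 340.]
knob 114 [618.  -11.1] [25.9 39.1] 15.4 z [225. 231. 239.]
base 1855 [567.9 181.7] [212.3 167. ] 10.2 z [10. 14. 18.]
lamp-scene 1534 [600.4  98. ] [ 95.3 193.6] 11.1 z [319. 336. 338.]
rail etc 846 [603.3  78.4] [ 40.  230.3] 14.1 z [167. 230. 262.]
[[0.594, 0.188, 0.276], [0.594, 0.172, 0.269], [0.582, 0.169, 0.258], [0.589, 0.17, 0.257], [0.595, 0.168, 0.258], [0.595, 0.172, 0.253], [0.597, 0.175, 0.249], [0.595, 0.188, 0.24], [0.581, 0.169, 0.234], [0.585, 0.169, 0.233], [0.587, 0.167, 0.231], [0.588, 0.162, 0.23], [0.605, 0.077, 0.267], [0.597, 0.17, 0.227], [0.616, 0.082, 0.267], [0.593, 0.184, 0.217], [0.592, 0.136, 0.232], [0.
[... 395 characters left out ...]
065, 0.238], [0.583, 0.168, 0.184], [0.609, 0.06, 0.237], [0.585, 0.17, 0.18], [0.608, 0.049, 0.238], [0.58, 0.168, 0.175], [0.608, 0.033, 0.242], [0.618, 0.07, 0.231], [0.596, 0.186, 0.172], [0.616, 0.053, 0.234], [0.589, 0.171, 0.171], [0.615, 0.034, 0.238], [0.616, 0.082, 0.218], [0.602, 0.033, 0.229], [0.618, 0.063, 0.224], [0.597, 0.178, 0.165], [0.625, 0.036, 0.235], [0.589, 0.164, 0.163], [0.616, 0.025, 0.233], [0.582, 0.168, 0.155], [0.617, 0.025, 0.23], [0.597, 0.169, 0.158], [0.621, 0.037, 0.223], [0.621, 0.009, 0.232], [0.616, -0.001, 0.231], [0.624, 0.037, 0.219]]
box 908 [ 631.6 -108.3] [122.6  70.2] 10.3 z [30. 41. 46.]
mug 503 [ 574.1 -472. ] [ 78.8 102.4] 27.9 z [35. 70. 91.]
```

View pics/c1.png

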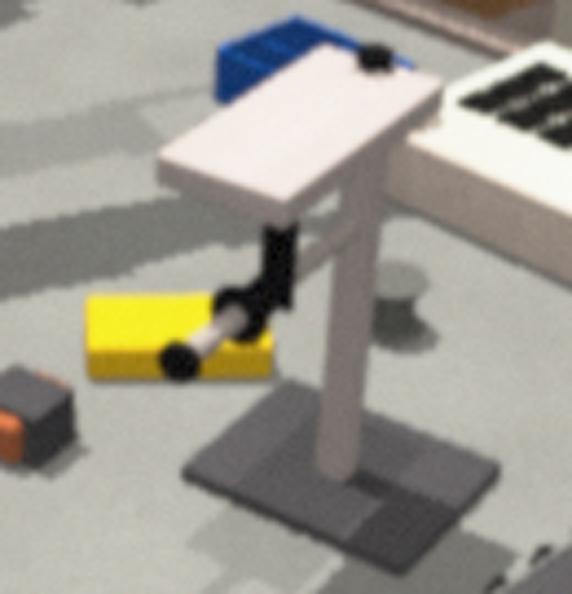

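The crop shows the black saddle: tongue at (280,265), lip at (240,312) and knob at (180,360) on the rail. Its tongue face is about 96 mm from the post. Next I plan a tilted grasp on the robot-side part of the arch, so the gripper stays outside the lamp.

```bash
cat >> h.py <<'E'
C=np.cos;Sn=np.sin
def rot(psi,tilt,sg=1):  # psi heading deg, tilt below horizontal deg
    p,t=np.radians([psi,tilt]); z=np.array([C(t)*C(p),C(t)*Sn(p),-Sn(t)]); y=sg*np.array([-Sn(p),C(p),0]); return np.column_stack([np.cross(y,z),y,z])
def delta(P,Rt,s=None,f=None):
    s=s or state(); R0=R.from_euler('xyz',s['eef_rot']).as_matrix() if f is None else f[1]; p0=np.array(s['tcp_pos']) if f is None else f[0]
    return np.round(R0.T@(P-p0)/.2,3), np.round(R.from_matrix(R0.T@Rt).as_rotvec()/(np.pi/4),3)
def tcp(origin,psi,tilt,gx=-.0535,gz=.145):  # headset origin (xyz), tool pos for grasp point
    p=np.radians(psi); g=np.array(origin)+np.array([gx*C(p),gx*Sn(p),gz]); return g-.054*rot(psi,tilt)[:,2]
E
python3 - <<'E'
from h import *
G=tcp([.5625,-.2685,0],18.9,35); print('grasp tcp',G)
H=tcp([.6067,.059,.071],11,35); print('hang tcp',H)
for P,psi in((G,18.9),(H,11)):
  for sg in(1,-1):
    for A in(1.2,1.6):
      q1=np.arctan2(P[1],P[0]); M=(R.from_euler('z',q1)*R.from_euler('y',A)).inv()*R.from_matrix(rot(psi,35,sg)); e=M.as_euler('ZYZ'); e[2]-=np.pi/2; print(psi,sg,A,np.round(e,2))
for sg in(1,-1): print(sg,delta(G-.09*rot(18.9,35)[:,2],rot(18.9,35,sg)))
E
```

```text
grasp tcp [ 0.47003509 -0.30015781  0.17597313]
hang tcp [0.51076144 0.04035143 0.24697313]
18.9 1 1.2 [ 0.73  1.3  -2.43]
18.9 1 1.6 [ 0.85  1.02 -2.74]
18.9 -1 1.2 [0.73 1.3  0.71]
18.9 -1 1.6 [0.85 1.02 0.4 ]
11 1 1.2 [ 0.11  0.99 -1.7 ]
11 1 1.6 [ 0.17  0.59 -1.77]
11 -1 1.2 [0.11 0.99 1.44]
11 -1 1.6 [0.17 0.59 1.37]
1 (array([-2.339, -3.825,  0.384]), array([-0.356, -1.188, -0.678]))
-1 (array([-2.339, -3.825,  0.384]), array([-1.533,  0.459,  2.942]))
```

```bash
python3 - <<'E'
from h import *
s=state(); f=(np.array(s['tcp_pos']),R.from_euler('xyz',s['eef_rot']).as_matrix())
G=tcp([.5625,-.2685,0],18.9,35)-.09*rot(18.9,35)[:,2]; print(G)
for P,psi,t in (([.24,.40,.30],138,90),([.33,.24,.30],110,90),([.36,.06,.30],80,90),([.37,-.12,.30],50,90),([.38,-.28,.27],19,75),(G,18.9,45),(G,18.9,35)):
    P=np.array(P);Q=rot(psi,t,-1); print(delta(P,Q,s,f)); f=(P,Q)
E
```

```text
[ 0.4002862  -0.3240382   0.22759501]
(array([-0.671, -0.514,  0.015]), array([-0.003,  0.   ,  0.617]))
(array([-0.87 , -0.293, -0.   ]), array([-0.   ,  0.   ,  0.622]))
(array([-0.897, -0.167, -0.   ]), array([-0.   ,  0.   ,  0.667]))
(array([-0.878,  0.206, -0.   ]), array([-0.   ,  0.   ,  0.667]))
(array([-0.581,  0.553,  0.15 ]), array([-0.09 ,  0.325,  0.685]))
(array([-0.031,  0.241,  0.211]), array([-0.001,  0.667,  0.002]))
(array([0., 0., 0.]), array([-0.   ,  0.222, -0.   ]))
```

Emit:
servo_tool(targets=[{"claw":-1,"xyz":[-0.17,-0.13,0],"dr":[0,0,0.155]},{"claw":-1,"xyz":[-0.34,-0.26,0],"dr":[0,0,0.31]},{"claw":-1,"xyz":[-0.5,-0.385,0.01],"dr":[0,0,0.465]},{"claw":-1,"xyz":[-0.67,-0.515,0.015],"dr":[0,0,0.617]}])

```text
t: 0.6
tcp_pos: [0.2404, 0.399, 0.3003]
eef_rot: [-3.141, 0.0, 2.405]
wrist_force: [0.6, 1.0, -0.1]
width: 0.0856
grasp_force: 0.0
```

Emit:
servo_tool(targets=[{"claw":-1,"xyz":[-0.22,-0.075,0],"dr":[0,0,0.155]},{"claw":-1,"xyz":[-0.44,-0.15,0],"dr":[0,0,0.31]},{"claw":-1,"xyz":[-0.65,-0.22,0],"dr":[0,0,0.465]},{"claw":-1,"xyz":[-0.87,-0.293,0],"dr":[0,0,0.622]}])

```text
t: 1.1
tcp_pos: [0.3303, 0.2389, 0.3005]
eef_rot: [-3.141, 0.0, 1.916]
wrist_force: [1.7, -0.8, -0.1]
width: 0.0853
grasp_force: 0.0
```

Emit:
servo_tool(targets=[{"claw":-1,"xyz":[-0.22,-0.04,0],"dr":[0,0,0.165]},{"claw":-1,"xyz":[-0.45,-0.08,0],"dr":[0,0,0.33]},{"claw":-1,"xyz":[-0.67,-0.125,0],"dr":[0,0,0.5]},{"claw":-1,"xyz":[-0.9,-0.167,0],"dr":[0,0,0.667]}])

```text
t: 1.6
tcp_pos: [0.3599, 0.0583, 0.3005]
eef_rot: [-3.141, -0.0, 1.392]
wrist_force: [0.4, 0.9, 0.9]
width: 0.0855
grasp_force: 0.0
```

Emit:
servo_tool(targets=[{"claw":-1,"xyz":[-0.22,0.05,0],"dr":[0,0,0.165]},{"claw":-1,"xyz":[-0.44,0.1,0],"dr":[0,0,0.33]},{"claw":-1,"xyz":[-0.66,0.155,0],"dr":[0,0,0.5]},{"claw":-1,"xyz":[-0.88,0.206,0],"dr":[0,0,0.667]}])

```text
t: 2.1
tcp_pos: [0.3697, -0.1222, 0.3005]
eef_rot: [-3.141, -0.0, 0.867]
wrist_force: [-0.4, 0.4, -0.2]
width: 0.0857
grasp_force: 0.0
```

Emit:
servo_tool(targets=[{"claw":-1,"xyz":[-0.15,0.14,0.03],"dr":[-0.02,0.08,0.17]},{"claw":-1,"xyz":[-0.29,0.28,0.07],"dr":[-0.045,0.16,0.34]},{"claw":-1,"xyz":[-0.44,0.41,0.11],"dr":[-0.07,0.24,0.51]},{"claw":-1,"xyz":[-0.58,0.553,0.15],"dr":[-0.09,0.325,0.685]}])

```text
t: 2.6
tcp_pos: [0.3798, -0.282, 0.2703]
eef_rot: [-3.14, -0.264, 0.325]
wrist_force: [1.2, 0.2, -0.0]
width: 0.0855
grasp_force: 0.0
```

```bash
python3 - <<'E'
from h import *
s=state(); print(s['t'],s['tcp_pos'],s['eef_rot'],np.round(s['qpos'],2))
G=tcp([.5625,-.2685,0],18.9,35)
print(delta(G-.09*rot(18.9,35)[:,2],rot(18.9,35,-1)))
E
```

```text
2.6 [ 0.37975313 -0.28202886  0.27025336] [-3.14011823 -0.26375657  0.32536144] [-0.89 -0.15  1.69  0.25  1.52  0.35]
(array([-0.027,  0.232,  0.213]), array([ 0.002,  0.886, -0.005]))
```

Kinematics are as expected. Now I tilt to the pre-grasp and check from the wrist camera.

Emit:
servo_tool(targets=[{"claw":-1,"xyz":[-0.01,0.06,0.05],"dr":[0,0.22,0]},{"claw":-1,"xyz":[-0.01,0.12,0.1],"dr":[0,0.44,0]},{"claw":-1,"xyz":[-0.02,0.18,0.16],"dr":[0,0.66,0]},{"claw":-1,"xyz":[-0.027,0.232,0.213],"dr":[0,0.886,-0.005]},{"claw":-1,"xyz":[-0.027,0.232,0.213],"dr":[0,0.886,-0.005]}])

```text
t: 3.22
tcp_pos: [0.3991, -0.3226, 0.2245]
eef_rot: [-3.13, -0.955, 0.322]
wrist_force: [0.1, 0.7, -1.2]
width: 0.0852
grasp_force: 0.0
```

```bash
python3 - <<'E'
from h import *
s=state(); print(s['t'],s['tcp_pos'],s['eef_rot'],np.round(s['qpos'],2))
G=tcp([.5625,-.2685,0],18.9,35); print(delta(G,rot(18.9,35,-1),s))
p,d=save('wrist','w1'); W=cloud('wrist',d,s).reshape(-1,3); W=W[~np.isnan(W).any(1)]
h=W[(W[:,2]>.04)&(np.hypot(W[:,0]-.56,W[:,1]+.27)<.13)]
q=h-[.5625,-.2685,0]; a=np.radians(18.9); X=q[:,0]*C(a)+q[:,1]*Sn(a); Y=-q[:,0]*Sn(a)+q[:,1]*C(a)
for z0 in (.12,.13,.14,.15,.16,.17):
    m=(h[:,2]>z0)&(h[:,2]<z0+.01)&(X<0); print(z0,m.sum(),np.round(np.percentile(X[m],[2,50,98]),3),np.round(np.percentile(Y[m],[2,50,98]),3)) if m.sum() else 0
E
```

```text
3.225 [ 0.39906491 -0.32256404  0.22452385] [-3.12984574 -0.95509505  0.32154868] [-1.22 -0.04  1.88  0.98  1.4  -0.21]
(array([0.017, 0.011, 0.444]), array([-0.006,  0.006, -0.006]))
0.12 527 [-0.07  -0.069 -0.066] [-0.015 -0.001  0.013]
0.13 667 [-0.067 -0.065 -0.062] [-0.015 -0.001  0.014]
0.14 855 [-0.063 -0.059 -0.055] [-0.015 -0.001  0.014]
0.15 1025 [-0.056 -0.051 -0.046] [-0.015 -0.001  0.014]
0.16 1415 [-0.047 -0.039 -0.031] [-0.015 -0.001  0.014]
0.17 1913 [-0.031 -0.018 -0.001] [-0.015 -0.001  0.014]
```

View pics/w1.png

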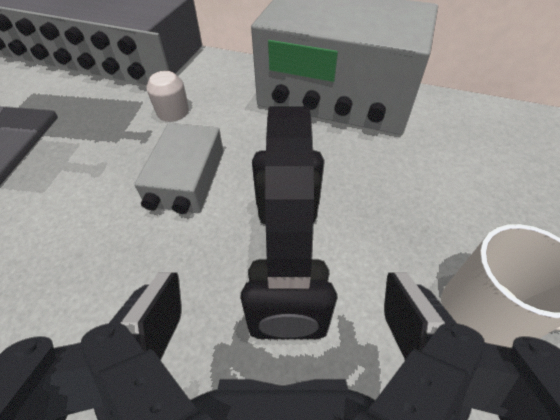

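The wrist view shows the band at column 290, centred between the pads at columns 160 and 410, with the mug at (500,280) well clear. Advancing to grasp.

Emit:
servo_tool(targets=[{"claw":-1,"xyz":[0.008,0.005,0.15],"dr":[0,0,0]},{"claw":-1,"xyz":[0.017,0.01,0.3],"dr":[0,0,0]},{"claw":-1,"xyz":[0.017,0.01,0.455],"dr":[0,0,0]},{"claw":1,"xyz":[0.017,0.01,0.455],"dr":[0,0,0]},{"claw":1,"xyz":[0.017,0.01,0.455],"dr":[0,0,0]},{"claw":1,"xyz":[0.017,0.01,0.455],"dr":[0,0,0]},{"claw":1,"xyz":[0.017,0.01,0.455],"dr":[0,0,0]},{"claw":1,"xyz":[0.017,0.01,0.455],"dr":[0,0,0]}])

```text
t: 4.28
tcp_pos: [0.4735, -0.3007, 0.1802]
eef_rot: [3.135, -0.959, 0.338]
wrist_force: [-2.2, -0.9, 5.7]
width: 0.0287
grasp_force: 60.9
```

```bash
python3 - <<'E'
from h import *
s=state(); print(s)
Q=R.from_euler('xyz',s['eef_rot']).as_matrix(); P=np.array(s['tcp_pos']); print('lift',delta(P+[0,0,.095],Q,s))
E
```

```text
{'t': 4.275, 'qpos': array([-1.04601193,  0.06367028,  1.87946166,  1.03454139,  1.20602046,
       -0.21415966]), 'joint_vel': array([-0.00091425, -0.00027368, -0.00075803, -0.00081113,  0.00088309,
       -0.00055612]), 'tau': array([  1.60337728, -27.61618316, -25.0310415 ,   2.66214631,
         0.59857339,  -0.1160201 ]), 'tcp_pos': array([ 0.47352419, -0.30072121,  0.18020879]), 'eef_rot': array([ 3.13466022, -0.95893541,  0.33820142]), 'wrist_force': array([-2.19428209, -0.94748031,  5.70426454]), 'moment': array([0.11972692, 0.13268912, 0.02466657]), 'grasp_force': 60.850882390514016, 'width': 0.028660359077020862}
lift (array([ 0.389,  0.002, -0.273]), array([0., 0., 0.]))
```

Emit:
servo_tool(targets=[{"claw":1,"xyz":[0.04,0,-0.03],"dr":[0,0,0]},{"claw":1,"xyz":[0.11,0,-0.08],"dr":[0,0,0]},{"claw":1,"xyz":[0.19,0,-0.13],"dr":[0,0,0]},{"claw":1,"xyz":[0.27,0,-0.19],"dr":[0,0,0]},{"claw":1,"xyz":[0.34,0,-0.24],"dr":[0,0,0]},{"claw":1,"xyz":[0.39,0,-0.273],"dr":[0,0,0]},{"claw":1,"xyz":[0.39,0,-0.273],"dr":[0,0,0]}])

```text
t: 5.15
tcp_pos: [0.4739, -0.2997, 0.2752]
eef_rot: [3.134, -0.958, 0.34]
wrist_force: [0.8, 0.4, -3.1]
width: 0.0287
grasp_force: 60.0
```

```bash
cat >> h.py <<'E'
def headset(name):
    """fit the headset in the scene clouds near the gripper: arch centre, tilt"""
    p,d=save('scene',name); b,e=save('top',name+'t')
    s=state(); g=np.array(s['tcp_pos'])+.054*R.from_euler('xyz',s['eef_rot']).as_matrix()[:,2]
    W=np.vstack([cloud('scene',d).reshape(-1,3),cloud('top',e).reshape(-1,3)]); col=np.vstack([p.reshape(-1,3),b.reshape(-1,3)]); W1=W[:]
    m=(~np.isnan(W).any(1))&(np.abs(W-g-[.05,.01,0]).max(1)<.2)&(col.max(1)<75)
    return W[m],s,g
E
python3 - <<'E'
from h import *
W,s,g=headset('s1'); print(s['t'],s['tcp_pos'],s['eef_rot'],s['width'],s['wrist_force'],g,len(W))
T=np.load('pics/s1.npz');  i=np.hstack([T['p'][180:330,150:350],np.load('pics/s1t.npz')['p'][130:280,290:460]])[...,::-1]; cv2.imwrite('pics/c2.png',cv2.resize(i,None,fx=2.1,fy=2.1))
E
```

```text
5.25 [ 0.47347883 -0.29922606  0.27320033] [ 3.13976578 -0.95664377  0.33573542] 0.02886890000932751 [ 0.23313037  0.36447492 -2.6831497 ] [ 0.51517944 -0.28477928  0.24208201] 7360
```

View pics/c2.png

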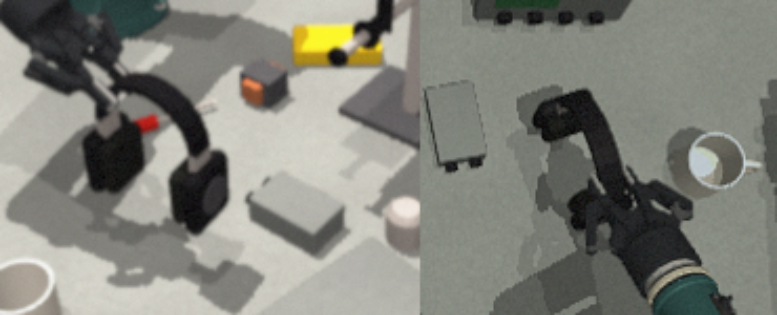

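The crop shows the headset lifted and gripped on the near arch, roughly upright, with the box at (295,212) below. I'll measure its tilt and the position of the crown.

```bash
cat >> h.py <<'E'
def fit(W,g,psi,sh=(0,0)):
    a=np.radians(psi); q=W-g; X=q[:,0]*C(a)+q[:,1]*Sn(a); Y=-q[:,0]*Sn(a)+q[:,1]*C(a); Z=q[:,2]
    m=(np.abs(Y)<.06)&(X>.0)&(X<.16)&(Z>-.19)&(Z<.06)
    X,Y,Z=X[m],Y[m],Z[m]
    b=(np.abs(Y)<.022)&(Z>-.045)&(X>.015)   # band: fit circle to arch (upper surface)
    A=np.c_[X[b],Z[b],np.ones(b.sum())]; r=np.hypot
    from scipy.optimize import least_squares
    f=least_squares(lambda c:r(X[b]-c[0],Z[b]-c[1])-.072,[.05,-.04],loss='soft_l1',f_scale=.003)
    print('n',b.sum(),'arch centre rel grasp',np.round(f.x,4),'res',np.round(np.percentile(f.fun,[10,50,90])*1e3,1))
    t=b&(Z>f.x[1]+.05); k=np.polyfit(X[t],Y[t],1); print('band Y',np.round(np.percentile(Y[t],[2,50,98]),4),'slope deg',np.degrees(k[0]))
    # outer edge of far cup/arm: tilt about Y
    o=(X>f.x[0]+.078)&(Z<f.x[1]-.03)&(Z>f.x[1]-.095)
    k=np.polyfit(Z[o],X[o],1); print('far cup face n',o.sum(),'x mid',X[o].mean()-f.x[0],'tilt deg',np.degrees(k[0]),'zmin',np.percentile(Z[X>f.x[0]+.04],1)-f.x[1])
    return f.x
E
python3 - <<'E'
from h import *
W,s,g=headset('s2'); fit(W,g,19.3)
E
```

```text
n 1094 arch centre rel grasp [ 0.0513 -0.0451] res [-3.   0.2  2.2]
band Y [-0.0167 -0.0006  0.016 ] slope deg -0.6900838939975739
far cup face n 329 x mid 0.08497686390922757 tilt deg 1.1958204429414703 zmin -0.092510022621926
```

```bash
cat >> h.py <<'E'
RB=np.array([.5844,.1718]); D=np.array([.194,-.981])
def tgt(cxy,cz,psi,tilt=35.2,off=(.0513,.0169)):
    a=np.radians(psi); Q=rot(psi,tilt,-1); g=np.array([cxy[0]-off[0]*C(a),cxy[1]-off[0]*Sn(a),cz-off[1]]); return g-.054*Q[:,2],Q
E
python3 - <<'E'
from h import *
s=state(); print(s['tcp_pos'],s['eef_rot'])
f=None
for ss in (250,185):
    t=tgt(RB+D*ss/1e3,.260,11.2); print(t[0],delta(*t,s,f)); f=t
E
```

```text
[ 0.47342058 -0.29914108  0.27268247] [-3.14143069 -0.95666012  0.33398591]
[ 0.53929155 -0.09198497  0.27422735] (array([ 0.381, -0.87 ,  0.527]), array([-0.144, -0.   ,  0.102]))
[ 0.52668155 -0.02821997  0.27422735] (array([ 0.   , -0.325,  0.   ]), array([0., 0., 0.]))
```

Emit:
servo_tool(targets=[{"claw":1,"xyz":[0.03,-0.06,0.035],"dr":[-0.01,0,0.005]},{"claw":1,"xyz":[0.08,-0.18,0.11],"dr":[-0.03,0,0.02]},{"claw":1,"xyz":[0.15,-0.34,0.205],"dr":[-0.055,0,0.04]},{"claw":1,"xyz":[0.22,-0.5,0.3],"dr":[-0.085,0,0.06]},{"claw":1,"xyz":[0.29,-0.66,0.4],"dr":[-0.11,0,0.08]},{"claw":1,"xyz":[0.35,-0.8,0.485],"dr":[-0.13,0,0.095]},{"claw":1,"xyz":[0.381,-0.87,0.527],"dr":[-0.144,0,0.102]},{"claw":1,"xyz":[0.381,-0.87,0.527],"dr":[-0.144,0,0.102]}])

```text
t: 6.35
tcp_pos: [0.539, -0.0897, 0.2745]
eef_rot: [3.141, -0.957, 0.2]
wrist_force: [-0.2, -0.3, -2.5]
width: 0.0289
grasp_force: 60.1
```

```bash
python3 - <<'E'
from h import *
W,s,g=headset('s3'); print(s['t'],s['tcp_pos'],s['eef_rot'],np.round(s['qpos'],2),s['width'],s['wrist_force']); o=fit(W,g,11.2)
# rail features in scene view, rail frame (s along, x lateral, z from 225)
V=cloud('scene',np.load('pics/s3.npz')['d']).reshape(-1,3); V=V[~np.isnan(V).any(1)]
q=V[:,:2]-RB; S=q@D; X=q@np.array([.981,.194]); Z=V[:,2]-.225
m=(Z>.01)&(Z<.05)&(np.abs(X)<.03)&(S>.06)&(S<.2)
print('hist s (z>10mm)',np.histogram(S[m],np.arange(.06,.2,.005)))
m=(np.abs(Z)<.02)&(np.abs(X)<.03)&(S>.145)&(S<.19); print('rail x',np.percentile(X[m],[3,50,97]),'z',np.percentile(Z[m],[3,50,97]))
m=(Z>.025)&(Z<.05)&(np.abs(X)<.03)&(S>.06)&(S<.13);print('tongue x',np.percentile(X[m],[3,50,97]),'s',np.percentile(S[m],[5,50,95]))
print(delta(*tgt(RB+D*.185,.260,11.2),s))
i=np.load('pics/s3.npz')['p'][120:300,190:400,::-1]; cv2.imwrite('pics/c3.png',cv2.resize(i,None,fx=3,fy=3,interpolation=cv2.INTER_CUBIC))
E
```

```text
6.45 [ 0.53921364 -0.09192138  0.27483045] [ 3.13990279 -0.95747547  0.19780861] [-0.53 -0.28  1.98  0.83  0.82  0.45] 0.028964452459455493 [-0.46918923 -0.1573565  -2.70899568]
n 936 arch centre rel grasp [ 0.0515 -0.0452] res [-2.9  0.1  2.2]
band Y [-0.0139  0.0003  0.0172] slope deg 0.00930776416170986
far cup face n 275 x mid 0.08525717888198696 tilt deg 0.46381657237135554 zmin -0.09290229916086401
hist s (z>10mm) (array([ 0,  0,  0,  0,  0,  0, 19, 70,  8,  3,  4,  4,  5,  1,  0, 17, 22,
        0,  0,  0,  0,  0,  0,  0,  0,  0,  0,  0]), array([0.06 , 0.065, 0.07 , 0.075, 0.08 , 0.085, 0.09 , 0.095, 0.1  ,
       0.105, 0.11 , 0.115, 0.12 , 0.125, 0.13 , 0.135, 0.14 , 0.145,
       0.15 , 0.155, 0.16 , 0.165, 0.17 , 0.175, 0.18 , 0.185, 0.19 ,
       0.195, 0.2  ]))
rail x [-0.00270816  0.00617939  0.01007743] z [-0.00402228  0.00509669  0.00811724]
tongue x [-0.00923743  0.00527167  0.01486967] s [0.09306492 0.09642022 0.09909629]
(array([-0.002, -0.325,  0.002]), array([-0.   , -0.001,  0.002]))
```

View pics/c3.png

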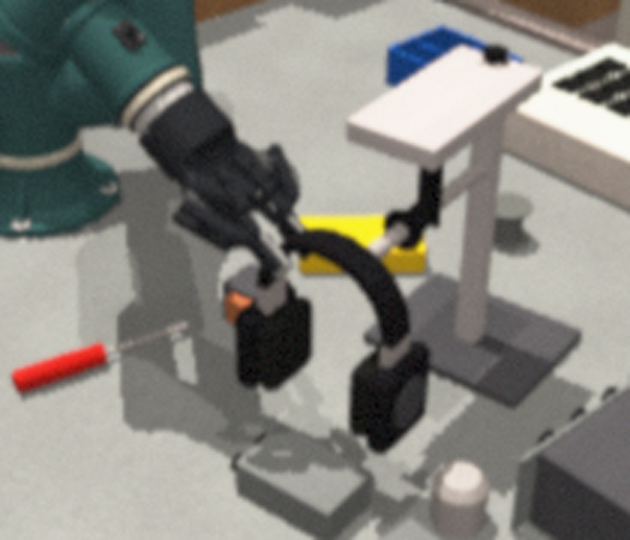

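The crop shows the headset upright outside the rail's end, with the arch at (350,260) aligned with the rail and the saddle at (410,225). Sliding in above the rail.

Emit:
servo_tool(targets=[{"claw":1,"xyz":[0,-0.04,0],"dr":[0,0,0]},{"claw":1,"xyz":[0,-0.12,0],"dr":[0,0,0]},{"claw":1,"xyz":[0.001,-0.22,0.002],"dr":[0,0,0]},{"claw":1,"xyz":[0.002,-0.33,0.004],"dr":[0,0,0]},{"claw":1,"xyz":[0.004,-0.44,0.006],"dr":[0,0,0]},{"claw":1,"xyz":[0.005,-0.55,0.008],"dr":[0,0,0]},{"claw":1,"xyz":[0.006,-0.63,0.008],"dr":[0,0,0]},{"claw":1,"xyz":[0.006,-0.66,0.008],"dr":[0,0,0]}])

```text
t: 7.45
tcp_pos: [0.5154, 0.038, 0.2748]
eef_rot: [3.14, -0.957, 0.197]
wrist_force: [0.5, -1.2, -1.8]
width: 0.0288
grasp_force: 60.1
```

```bash
python3 - <<'E'
from h import *
p,d=save('scene','s4'); s=state(); print(s['t'],s['tcp_pos'],s['eef_rot'],s['width'],s['wrist_force'])
Q=R.from_euler('xyz',s['eef_rot']).as_matrix(); g=np.array(s['tcp_pos'])+.054*Q[:,2]; psi=s['eef_rot'][2]
c=g+[.0514*C(psi),.0514*Sn(psi),.0169]; q=c[:2]-RB; print('crown s',q@D,'x',q@[.981,.194],'z',c[2]-.225)
V=cloud('scene',d).reshape(-1,3); k=p.reshape(-1,3).max(1)<75; V=V[k&~np.isnan(V).any(1)]
q=V[:,:2]-RB; S=q@D; X=q@np.array([.981,.194]); Z=V[:,2]-.225
m=(Z>.03)&(Z<.05)&(np.abs(X)<.05)&(S>.06)&(S<.2); print('band/tongue hist',np.histogram(S[m],np.arange(.085,.15,.004)))
m=(Z<.0)&(Z>-.04)&(X>.05)&(X<.09)&(S>.06)&(S<.2); print('arm s',np.percentile(S[m],[3,50,97]),'x',np.percentile(X[m],[3,50,97]))
print('down 21:',delta(np.array(s['tcp_pos'])-[0,0,.021],Q,s))
i=p[100:260,230:400,::-1]; cv2.imwrite('pics/c4.png',cv2.resize(i,None,fx=3.4,fy=3.4,interpolation=cv2.INTER_CUBIC))
E
```

```text
7.5 [0.51542315 0.03812992 0.27484397] [ 3.14090334 -0.95720739  0.19671704] 0.02869028375367914 [-0.25318838  0.70397291 -2.85628487]
crown s 0.1176447665983951 x 0.0019511924722816522 z 0.035650485518827074
band/tongue hist (array([ 0,  1,  3,  5,  3, 22, 26, 22, 28, 27, 22, 47, 45,  1,  0,  0]), array([0.085, 0.089, 0.093, 0.097, 0.101, 0.105, 0.109, 0.113, 0.117,
       0.121, 0.125, 0.129, 0.133, 0.137, 0.141, 0.145, 0.149]))
arm s [0.10589903 0.12550753 0.13592716] x [0.06581389 0.07230385 0.07521771]
down 21: (array([-0.086, -0.   ,  0.06 ]), array([0., 0., 0.]))
```

View pics/c4.png

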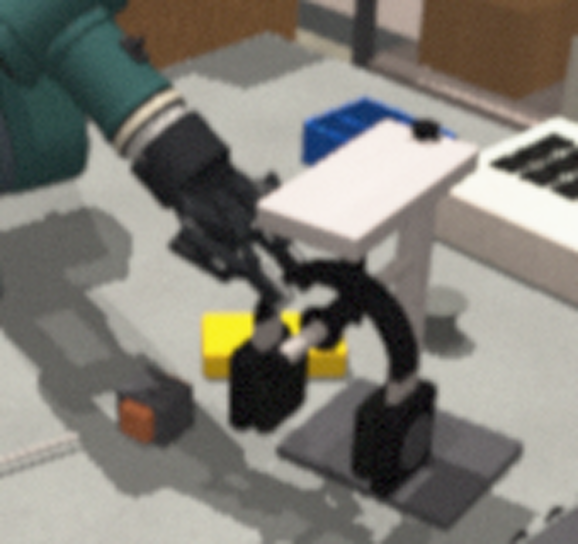

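The crop shows the arch over the saddle with its crown at (340,275), under the lamp and clear of it, with the lip and knob at (320,330). I shift 2 mm inward and lower in stages, watching the force.

Emit:
servo_tool(targets=[{"claw":1,"xyz":[0,-0.01,0],"dr":[0,0,0]},{"claw":1,"xyz":[-0.015,-0.01,0.01],"dr":[0,0,0]},{"claw":1,"xyz":[-0.03,-0.01,0.021],"dr":[0,0,0]},{"claw":1,"xyz":[-0.045,-0.01,0.032],"dr":[0,0,0]},{"claw":1,"xyz":[-0.06,-0.01,0.042],"dr":[0,0,0]},{"claw":1,"xyz":[-0.074,-0.01,0.052],"dr":[0,0,0]},{"claw":1,"xyz":[-0.074,-0.01,0.052],"dr":[0,0,0]}])

```text
t: 8.38
tcp_pos: [0.5153, 0.0394, 0.2564]
eef_rot: [3.139, -0.957, 0.197]
wrist_force: [-0.6, 0.8, -3.3]
width: 0.0289
grasp_force: 60.1
```

Emit:
servo_tool(targets=[{"claw":1,"xyz":[-0.004,0,0.003],"dr":[0,0,0]},{"claw":1,"xyz":[-0.008,0,0.006],"dr":[0,0,0]},{"claw":1,"xyz":[-0.012,0,0.0085],"dr":[0,0,0]},{"claw":1,"xyz":[-0.012,0,0.0085],"dr":[0,0,0]}])

```text
t: 8.88
tcp_pos: [0.5154, 0.0394, 0.254]
eef_rot: [3.139, -0.958, 0.198]
wrist_force: [0.8, 0.3, -3.5]
width: 0.0289
grasp_force: 60.1
```

Emit:
servo_tool(targets=[{"claw":1,"xyz":[-0.003,0,0.002],"dr":[0,0,0]},{"claw":1,"xyz":[-0.006,0,0.004],"dr":[0,0,0]},{"claw":1,"xyz":[-0.006,0,0.004],"dr":[0,0,0]}])

```text
t: 9.25
tcp_pos: [0.5154, 0.0394, 0.2525]
eef_rot: [3.139, -0.958, 0.198]
wrist_force: [-0.1, 0.3, -2.0]
width: 0.0288
grasp_force: 60.1
```

Emit:
servo_tool(targets=[{"claw":1,"xyz":[-0.004,0,0.003],"dr":[0,0,0]},{"claw":1,"xyz":[-0.004,0,0.003],"dr":[0,0,0]},{"claw":1,"xyz":[-0.004,0,0.003],"dr":[0,0,0]}])

```text
t: 9.62
tcp_pos: [0.5155, 0.0394, 0.2516]
eef_rot: [3.139, -0.958, 0.198]
wrist_force: [0.3, -0.5, -3.0]
width: 0.0288
grasp_force: 60.1
```

Emit:
servo_tool(targets=[{"claw":1,"xyz":[-0.004,0,0.003],"dr":[0,0,0]},{"claw":1,"xyz":[-0.004,0,0.003],"dr":[0,0,0]},{"claw":1,"xyz":[-0.004,0,0.003],"dr":[0,0,0]}])

```text
t: 10.0
tcp_pos: [0.5157, 0.0394, 0.2512]
eef_rot: [3.138, -0.959, 0.198]
wrist_force: [-0.7, -0.1, -1.2]
width: 0.0292
grasp_force: 60.3
```

```bash
python3 - <<'E'
from h import *
for i in range(3):
    p,d=snapshot('scene'); s=state(); print(s['t'],s['tcp_pos'],s['wrist_force'],s['moment'])
Q=R.from_euler('xyz',s['eef_rot']).as_matrix(); g=np.array(s['tcp_pos'])+.054*Q[:,2]; psi=s['eef_rot'][2]
c=g+[.0514*C(psi),.0514*Sn(psi),.0169]; q=c[:2]-RB; print('crown s',q@D,'x',q@[.981,.194],'z',c[2]-.225)
print('down1',delta(np.array(s['tcp_pos'])-[0,0,.001],Q,s)[0])
E
```

```text
10.05 [0.51567808 0.03934972 0.25119369] [-0.72153469  0.2851065  -0.34111625] [-0.07872738  0.60768537  0.07629996]
10.1 [0.51568446 0.03937056 0.25118819] [ 0.3761346   0.77718418 -0.76211507] [-0.06363578  0.531609    0.03440364]
10.15 [0.51568763 0.03935101 0.25118452] [-0.07040209  0.8663784  -0.92682003] [-0.03726314  0.50588248  0.06471104]
crown s 0.11652763665408739 x 0.002499549511239575 z 0.012065197637057185
down1 [-0.004 -0.     0.003]
```

Contact: the wrist now carries about 0.8 N of the 2.8 N, with the crown about 12 mm above the axis, so the band is in the groove. Releasing and backing out along the fingers.

Emit:
servo_tool(targets=[{"claw":0.2,"xyz":[0,0,0],"dr":[0,0,0]},{"claw":-0.2,"xyz":[0,0,0],"dr":[0,0,0]},{"claw":-0.7,"xyz":[0,0,0],"dr":[0,0,0]},{"claw":-1,"xyz":[0,0,0],"dr":[0,0,0]},{"claw":-1,"xyz":[0,0,0],"dr":[0,0,0]},{"claw":-1,"xyz":[0,0,0],"dr":[0,0,0]}])

```text
t: 10.9
tcp_pos: [0.5155, 0.0394, 0.2507]
eef_rot: [3.139, -0.958, 0.198]
wrist_force: [0.4, -0.2, -0.1]
width: 0.0856
grasp_force: 0.0
```

Emit:
servo_tool(targets=[{"claw":-1,"xyz":[0,0,-0.05],"dr":[0,0,0]},{"claw":-1,"xyz":[0,0,-0.15],"dr":[0,0,0]},{"claw":-1,"xyz":[0,0,-0.3],"dr":[0,0,0]},{"claw":-1,"xyz":[0,0,-0.45],"dr":[0,0,0]},{"claw":-1,"xyz":[0,0,-0.6],"dr":[0,0,0]},{"claw":-1,"xyz":[0,0,-0.6],"dr":[0,0,0]}])

```text
t: 11.65
tcp_pos: [0.4185, 0.0199, 0.3227]
eef_rot: [3.133, -0.963, 0.201]
wrist_force: [-0.2, -0.9, 0.3]
width: 0.0853
grasp_force: 0.0
```

```bash
python3 - <<'E'
from h import *
s=state(); print(s['t'],s['tcp_pos'],s['width'],s['wrist_force'])
c=np.array([*(RB+D*.116),.237]); psi=np.radians(11.2); g=c-[.0514*C(psi),.0514*Sn(psi),.0169]
for n in('s5','s6'):
    p,d=save('scene',n); b,e=save('top',n+'t')
    W=np.vstack([cloud('scene',d).reshape(-1,3),cloud('top',e).reshape(-1,3)]); col=np.vstack([p.reshape(-1,3),b.reshape(-1,3)]).max(1)
    m=(~np.isnan(W).any(1))&(col<75)&(np.abs(W-c).max(1)<.2); print(fit(W[m],g,11.2),'exp .0514 -.0451')
i=p[100:260,230:400,::-1]; cv2.imwrite('pics/c5.png',cv2.resize(i,None,fx=3.4,fy=3.4,interpolation=cv2.INTER_CUBIC))
E
```

```text
11.65 [0.41854462 0.0198616  0.32274901] 0.08526048183540665 [-0.17657047 -0.87087057  0.33771636]
n 531 arch centre rel grasp [ 0.0534 -0.0446] res [-4.   0.   3.4]
band Y [-0.0191 -0.0024  0.0205] slope deg -2.446594157845759
far cup face n 230 x mid 0.08492901289287962 tilt deg 0.7927792613491164 zmin -0.095065554274683
[ 0.05338209 -0.04455184] exp .0514 -.0451
n 529 arch centre rel grasp [ 0.0529 -0.0447] res [-3.7 -0.   2.8]
band Y [-0.019  -0.002   0.0204] slope deg -2.2889189368422427
far cup face n 226 x mid 0.08475325801433349 tilt deg 1.1092413552086409 zmin -0.09691706376704459
[ 0.05291597 -0.04468884] exp .0514 -.0451
```

View pics/c5.png

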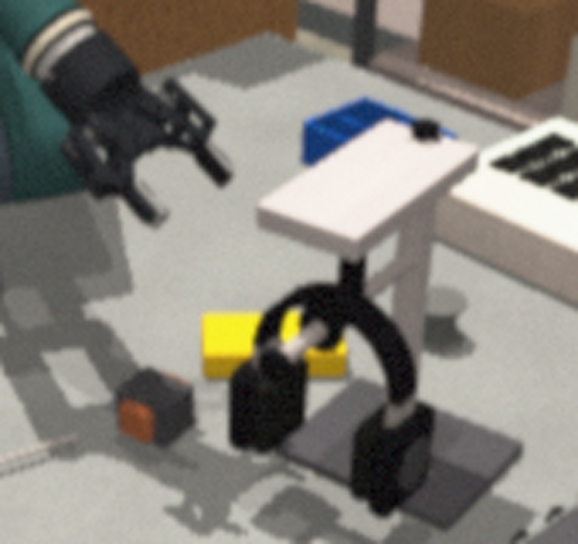

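The crop shows the headset hanging straight from the saddle, with the crown at (330,295) between the lip and the tongue, and the gripper clear at (150,170). I let it settle, then hand in.

Emit:
servo_tool(targets=[{"claw":-1,"xyz":[0,0,-0.1],"dr":[0,0,0]},{"claw":-1,"xyz":[0,0,-0.1],"dr":[0,0,0]},{"claw":-1,"xyz":[0,0,-0.1],"dr":[0,0,0]},{"claw":-1,"xyz":[0,0,-0.1],"dr":[0,0,0]},{"claw":-1,"xyz":[0,0,-0.1],"dr":[0,0,0]},{"claw":-1,"xyz":[0,0,-0.1],"dr":[0,0,0]},{"claw":-1,"xyz":[0,0,-0.1],"dr":[0,0,0]},{"claw":-1,"xyz":[0,0,-0.1],"dr":[0,0,0]}])

```text
t: 12.85
tcp_pos: [0.4101, 0.0164, 0.3313]
eef_rot: [3.14, -0.955, 0.198]
wrist_force: [-0.1, 0.4, 0.5]
width: 0.0856
grasp_force: 0.0
```

Emit:
servo_tool(targets=[{"claw":-1,"xyz":[0,0,0],"dr":[0,0,0]},{"claw":-1,"xyz":[0,0,0],"dr":[0,0,0]},{"claw":-1,"xyz":[0,0,0],"dr":[0,0,0]},{"claw":-1,"xyz":[0,0,0],"dr":[0,0,0]},{"claw":-1,"xyz":[0,0,0],"dr":[0,0,0]},{"claw":-1,"xyz":[0,0,0],"dr":[0,0,0]},{"claw":-1,"xyz":[0,0,0],"dr":[0,0,0]},{"claw":-1,"xyz":[0,0,0],"dr":[0,0,0]}])

```text
t: 13.85
tcp_pos: [0.4101, 0.0164, 0.3313]
eef_rot: [3.141, -0.955, 0.198]
wrist_force: [0.8, 0.1, -0.1]
width: 0.085
grasp_force: 0.0
```

```bash
python3 - <<'E'
from h import *
A=cloud('scene',np.load('pics/s6.npz')['d']); p,d=save('scene','s7')
print(np.abs(p[150:260,290:365].astype(int)-np.load('pics/s6.npz')['p'][150:260,290:365]).mean(), sign_off())
E
```

```text
the job is handed in; nothing more can be done
3.5006060606060605 None
```

The job is handed in at about 14 s; the verdict was not shown. The last measurements and picture had the headphones hanging straight in the saddle's groove and released, with no sign that anything else on the bench moved.

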